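Pull a key cap off the order bar

ROBOT

A 7-joint arm with a two-finger parallel gripper is mounted at the origin on the work surface. World frame = base frame: x ahead of the robot, y to its left, z up, the work surface at z = 0. Lengths are in m, angles in rad, forces in N, time in s.
With the tool pointing down it reaches from about 0.4 to 0.85 m from the base axis. Payload 4.5 kg.
Tool frame: the origin (TCP) lies at the very end of the fingers, on their centre line; the grasp point (between the pads) lies 19 mm behind it (bot.tcp_to_grasp is the distance from the TCP to the grasp point, in m); z points along the fingers, y is the line along which they close (so a half turn about z gives the same grasp; the last joint's range is limited). The gripper opens to 88 mm and grips with 3 to 60 N. Pads are 18 mm wide; open, the fingers measure 123 mm over their backs; the gripper's body (75 mm by 187 mm) begins 45 mm behind the grasp point.
Start: joints at [-1.215, 0.689, -0.195, 1.565, 0.157, 0.902, -0.215], TCP at [0.198, 0.593, 0.239] pointing down, gripper open.
Joint ranges: [-3.01, 3.01], [-0.46, 2.08], [-1.47, 1.51], [0.13, 2.56], [-1, 4.14], [0.04, 2.09], [-2.66, 2.66]. Speed limits (rad/s): [2.57, 2.57, 3.14, 3.14, 3.14, 3.14, 3.14].

INTERFACE

Orientations are given as a unit quaternion [x, y, z, w].
In Python, from station import bot gives the robot as it stands.
- The arm moves only by the tool carry_out, never from a script. Its argument "deltas" is a list of rows, each a list of 3 entries, a list of its own where there are three numbers: the closure, from 0 (fully open) to 1 (shut), then the shift along the tool's x, y, z scaled (see below), then the turn about the tool's z scaled (see below). A call has exactly 8 rows; each row is the pose to reach, as a shift and turn from the pose commanded when the call began, along the tool's axes at that moment; what a row does not reach only later rows make up. The controller multiplies each number of a shift by 0.1 m and each number of a turn by 120 degrees. A row lasts 1/12 s, in which the tool goes at most 41.7 mm and 7.16 degrees, less where a joint would pass 70% of its speed; a pose out of reach is approached as far as the arm can. A call with a number of a shift or a turn outside -1 to 1 is refused whole. A call with a gripper value outside its range is refused whole. The fingers move at their own pace and stop on an object; "newtons" is the grip in N (left out, the last holds). Time passes only in rows, so rows that repeat a pose let the fingers close, or fill a call up. It gives the time, the measured TCP pose, the force, the opening and the grip force at its end, in the units of the state.
- bot.state(): the state, without advancing time (a new reading comes with each control period).
- bot.capture(name): name is "side" or "top"; returns the picture (480x640x3 uint8, blue, green, red); there is no depth.
- bot.get_calibration(name): a dict with "fov_y" (degrees; the focal length in pixels is half the picture's height over the tangent of half this angle, whatever the lens; pixels are square), "cx", "cy" (the principal point, pixels), "k1" (the pictures are not rectified: a ray, as slopes to the right and down, at radius r is drawn at 1 + k1 r^2 times it, then the intrinsics apply), "origin" and "rotation" of the camera in the world. Camera axes: x right, y up, looking along -z (the intrinsics and any distortion apply to the point x, -y, -z); pixel columns grow to the right and rows downward; lengths in m; the calibration is good to about 2 mm. A picture is of the moment at which its call begins. get_calibration takes no time and is no camera call.
- bot.sign_off(): hands the job in; it is judged then, once.
The state is a dict: "time": time; "qpos": joint angles; "qd": joint speeds; "effort": joint torques, N m; "tcp_pos": TCP position; "tcp_rot": TCP orientation; "ft_force": force on the tool from outside, world axes, zero at the start; "moment": the same for the moment, N m; "gripper_width": finger opening in m; "grip_force": force on a finger pad.
Only numpy, scipy, OpenCV 4.12 (cv2) and the standard library are available. Lean on these libraries where they do the work, as an engineer would, in place of code of your own. Each camera call takes 0.05 s, during which the arm holds its last target. There are 200 camera calls.

TASK

Take the blue-handled cap puller from its rest, slide its fork under the red key cap on the order bar until it is fully home, and pull the cap straight up, without levering it, until it pops off. Set the cap down gently, right way up, on the black rubber mat and hang the puller back in its rest. Do not force the puller against the bar or the cap, keep the fingers off the red cap while it sits on its key, and leave the other keys unpressed and the mug, shaker and milk cup where they are.

Things in the scene. Friction and masses are not known exactly. Their poses are not given: they have to be found in the camera images.
- bar: Kitchen order bar fixed to the counter: grey deck on a black base, 112 (x) x 226 (y) x 30 mm high. Origin: centre of its underside; z up, its -x side is the front. The flat, level deck lies at z = +30 mm. Four square keys stand in a row at x = +18 mm, y = +72, +24, -24, -72 mm; 56 mm of bare deck in front of their caps. The caps sit on the keys in any order. A key goes down 3.5 mm under 2 to 3 N.
- cap_red_mid (a point): Red key cap (20 g), a hollow square shell 36 x 36 x 9 mm, open below, walls 3 mm, on one of the keys. Point: centre of the shell, 4.5 mm above its rim, 9 mm above the deck when seated (rim 4.5 mm above the deck). Axes as the bar's. A stem block in its middle, 24 mm along x, 12 mm along y, reaches 12 mm below the rim; put down, the cap stands on it with this point 16.5 mm up.
- cap_red: The same red cap; origin: centre of the underside of its stem block, 16.5 mm below the other point. The stem sits 7.5 mm deep in a slot of the deck between spring clips: straight up it takes about 8 to 16 N to free it, over about 5 mm of lift; after 8 mm it is clear of the deck.
- cap_white_mid (a point): White key cap, same shape and point as the red one; stays on its key.
- cap_green_mid (a point): Green key cap, same shape and point as the red one; stays on its key.
- cap_yellow_mid (a point): Yellow key cap, same shape and point as the red one; stays on its key.
- puller: Cap puller (130 g): blue upright square grip 18 x 18 x 46 mm; below it a level steel arm with a cross-plate 58 mm along y that hangs on the two walls of the rest (both 23 to 31 mm below this point); below that the fork. Origin: centre of the grip; z up, x is the way the fork points. The fork is on a blade behind (x = -24 to -30 mm) clamped to the arm by a thumbscrew.
- puller_top (a point): Same puller: centre of the top of the grip, 23 mm above the other point. The fork's underside lies 64 to 80 mm below the middle of the grip, wherever it was last clamped: that is not measured. Fork: two level tines 3 mm thick, 6.5 mm wide, tips at x = +21 mm, slot 17 mm wide (30 mm over both) ending in a web at x = -13 mm, which meets the cap's stem when the grip is 1 mm short of the cap's middle.
- rest: Dark wooden rest fixed on the counter: base 70 x 64 x 6 mm and two walls (x = -30 to +14 mm, 6 mm thick, 41 mm apart inside), tops 66 mm above the counter. Origin: below the grip of the hanging puller; same axes as the puller, whose grip's middle is then 97 mm above the counter. The puller lifts straight up out of it.
- mat: Black rubber bar mat fixed on the counter, 150 x 150 x 6 mm. Origin: centre of its underside; its top is 6 mm above the counter.
- cup: White ceramic mug, 72 mm across, 60 mm high, handle at its +y; bystander. Origin: centre of its underside.
- shaker: Glass shaker with a steel cap, 42 mm across, 85 mm high; bystander. Origin: centre of its underside.
- jug: Steel milk cup, 76 mm across, 90 mm high; bystander. Origin: centre of its underside.
Things that resemble listed ones, but are neither listed nor needed, are in the scene too. What is shaped like the rest but yellow is not meant.

How it is judged:
On the way, in this order (a step that is already met when the one before it is completed fails the run):
1. the fork is fully home under the red cap, which is still seated on its key (horizontal distance between puller and cap_red_mid below 0.005 m and z of puller in the frame of cap_red_mid below 0.0725 m and distance of cap_red_mid from where it was at the start of the episode below 0.003 m), for 0.1 s.
2. the red cap has been pulled off and hangs on the puller alone, at least 15 mm above its key (distance of cap_red_mid from where it was at the start of the episode above 0.015 m and z of cap_red_mid in the frame of bar above 0.054 m and contact force between puller and cap_red above 0.03 N and contact force between the fingers and cap_red below 0.03 N), for 0.2 s.
At the end, for the whole second after the job is handed in: The red cap stands at rest, right way up (within 17 degrees), on the mat with its middle over the mat, and is not touched by the puller; the puller hangs at rest in its rest, upright within 9 degrees and within 20 mm of where it hung, released (x of cap_red_mid in the frame of mat between -0.075 and 0.075 m and y of cap_red_mid in the frame of mat between -0.075 and 0.075 m and z of cap_red_mid in the frame of mat between 0.017 and 0.027 m and angle between cap_red_mid's own z axis and vertical below 0.3 rad and linear speed of each of cap_red, puller below 0.03 m/s and contact force between puller and cap_red below 0.03 N and angle between puller's own z axis and vertical below 0.15 rad and horizontal distance between puller and rest below 0.02 m and z of puller in the frame of rest between 0.092 and 0.102 m).
It fails at once if the puller is forced: pressed on the bar or on the red cap with more than 30 N (contact force between puller and bar above 30 N or contact force between puller and cap_red above 30 N).
It fails at once if the red cap is levered: tilted more than 12 degrees before it is 10 mm off its seat (angle between cap_red_mid's own z axis and vertical above 0.21 rad and z of cap_red_mid in the frame of bar below 0.049 m and distance of cap_red_mid from where it was at the start of the episode below 0.015 m).
It fails at once if the fingers touch the red cap while it is on its key (contact force between the fingers and cap_red above 0.5 N and distance of cap_red_mid from where it was at the start of the episode below 0.01 m).
It fails at once if the red cap is dropped or flung (faster than 0.8 m/s with nothing holding it) (linear speed of cap_red above 0.8 m/s and contact force between each of puller, the fingers and cap_red below 0.01 N).
It fails at once if another key is pressed or its cap moved by more than 3 mm, or the mug, shaker or milk cup is moved more than 15 mm or tipped (distance of any of cap_white_mid, cap_green_mid, cap_yellow_mid from where it was at the start of the episode above 0.003 m or distance of any of cup, shaker, jug from where it was at the start of the episode above 0.015 m or angle between any of cup, shaker, jug's own z axis and vertical above 0.3 rad).
It also fails if it takes over 72 s, if anything falls off the work surface, if the arm or the gripper's body presses on something with over 40 N, if the wrist force passes 120 N, or if a joint passes its speed limit or range.

## Working session

There is one attempt and no reset: what is moved stays moved. The work goes in short steps, Python scripts to look and compute and a tool call to move; the robot and the scene stay as the last step left them, time stands still between calls to the robot, and variables do not carry over. Pictures are saved under pics/ and viewed, at most 14 in all, crops included, and the job is handed in when it is done.

Besides the shell and the picture viewer there is one more tool, called as name(argument=value, ...), one argument or row to a line, values as JSON. carry_out: Moves the arm, as the interface text tells. Its arguments: {"type":"object","properties":{"deltas":{"type":"array","items":{"type":"array"}},"newtons":{"type":"number"}},"required":["deltas"]}

```bash
mkdir -p pics
python3 - <<'E'
from station import bot
import cv2
for n in("side","top"):
    cv2.imwrite(f"pics/{n}0.png",bot.capture(n)); print(n,bot.get_calibration(n))
s=bot.state();print(s);print(bot.tcp_to_grasp)
E
```

```text
side {'fov_y': 48.865428620615866, 'cx': 311.6122369375676, 'cy': 238.07538512417833, 'k1': -0.02517884973917769, 'origin': array([ 0.04073458, -0.65561445,  1.02971791]), 'rotation': array([ 0.33828439, -0.11246061, -0.30846243,  0.88191111])}
top {'fov_y': 52.2820880826975, 'cx': 314.24533478256194, 'cy': 240.6557815091876, 'k1': -0.04119678693680892, 'origin': array([ 0.39533   , -0.00207992,  1.01507935]), 'rotation': array([ 0.05686827, -0.07198412, -0.699307  ,  0.70891043])}
{'time': 0.1, 'qpos': array([-1.21518453,  0.68991322, -0.19452513,  1.56622973,  0.1573602 ,
        0.9024686 , -0.21508031]), 'qd': array([ 1.02791166e-03, -1.59734686e-03, -2.49986748e-03, -5.76285819e-03,
       -1.65547902e-04, -6.01774850e-05,  1.00680558e-03]), 'effort': array([-3.04144691e-03, -5.28508115e+01, -1.27149403e+00, -1.53838921e+01,
       -5.25276270e-02,  1.93588108e-03,  4.41512657e-05]), 'tcp_pos': array([0.19755478, 0.59237382, 0.23798492]), 'tcp_rot': array([ 1.60145306e-01,  9.87093118e-01, -8.09205544e-04, -5.24764573e-05]), 'ft_force': array([ 0.05768641,  0.24446132, -0.25087928]), 'moment': array([-0.01094193, -0.01436023,  0.0051936 ]), 'grip_force': 0.0, 'gripper_width': 0.0880286254497986}
0.0187
```

View pics/side0.png

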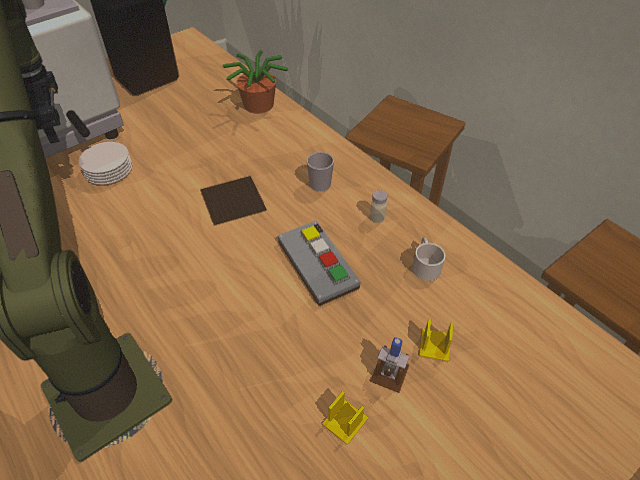

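View pics/top0.png

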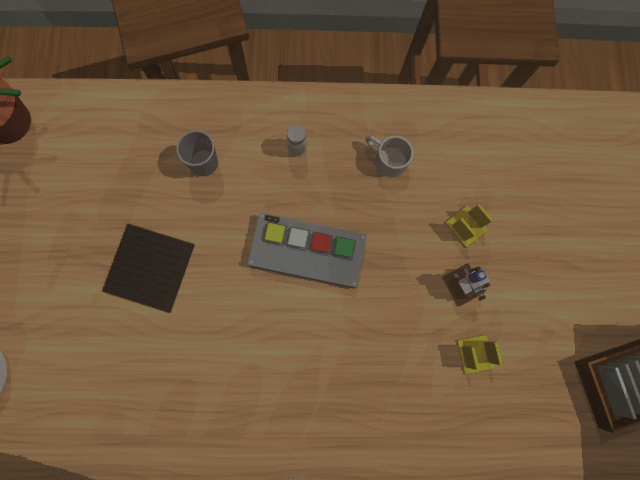

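Side: puller grip at about (397,345), red cap (329,259), mat (233,200). Top: grip about (480,275), red cap (321,243), mat (149,267). Next, enlarged crops in one mosaic.

```bash
cat > h.py <<'E'
import numpy as np,cv2
from scipy.spatial.transform import Rotation as R
from scipy.optimize import least_squares
from station import bot
C={n:bot.get_calibration(n) for n in("side","top")}
def proj(n,p):
    c=C[n];q=R.from_quat(c["rotation"]).inv().apply(np.atleast_2d(p)-c["origin"])
    s=np.c_[q[:,0],-q[:,1]]/-q[:,2:];s=s*(1+c["k1"]*(s**2).sum(1,keepdims=True))
    f=240/np.tan(np.radians(c["fov_y"]/2));return s*f+[c["cx"],c["cy"]]
def tri(a,b):  # side px, top px
    r=least_squares(lambda p:np.r_[(proj("side",p)-a)[0],(proj("top",p)-b)[0]],[.5,0,.05]);return r.x,abs(r.fun).max()
def onz(n,a,z):
    r=least_squares(lambda p:(proj(n,[p[0],p[1],z])-a)[0],[.5,0]);return np.r_[r.x,z]
def crops(name,L):
    t=[]
    for n,x,y,w in L:
        im=bot.capture(n) ; h=w*3//4
        t.append(cv2.resize(im[y:y+h,x:x+w],(400,300),interpolation=cv2.INTER_CUBIC))
    m=np.vstack([np.hstack(t[:2]),np.hstack(t[2:])]) if len(t)==4 else np.hstack(t)
    cv2.imwrite(f"pics/{name}.png",m)
E
python3 -c "
from h import *
crops('m1',[('side',270,213,100),('top',240,200,133),('side',360,328,64),('top',436,246,64)])"
```

```text
(no output)
```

View pics/m1.png

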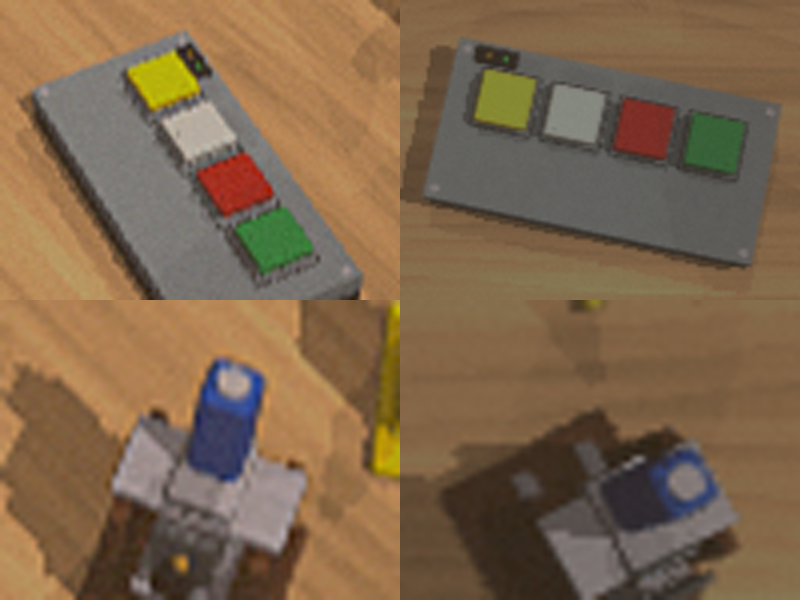

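Top view: the tine tips (mosaic 525,485 and 590,455) show that the fork points away from the robot, with the thumbscrew on the robot's side. The bar's bare deck also faces the robot. Next I compute poses.

```bash
cat > m.py <<'E'
from h import *
sb=lambda x,y:np.array([270+(x+.5)/4-.5,213+(y+.5)/4-.5])
tb=lambda x,y:np.array([240+(x-400+.5)/3.0075-.5,200+(y+.5)/3.0303-.5])
sp=lambda x,y:np.array([360+(x+.5)/6.25-.5,328+(y-300+.5)/6.25-.5])
tp=lambda x,y:np.array([436+(x-400+.5)/6.25-.5,246+(y-300+.5)/6.25-.5])
S=[(163,80),(199,133),(236,184),(273,240)];T=[(505,100),(577,113),(644,129),(715,143)]
P=[]
for n,a,b in zip("ywrg",S,T):
    p,e=tri(sb(*a),tb(*b));P.append(p);print(n,p.round(4),round(e,2))
L=np.array([[18,y,43.5] for y in(72,24,-24,-72)])/1e3
def bp(v,l):return R.from_euler("z",v[3]).apply(l)+v[:3]
r=least_squares(lambda v:np.r_[(proj("side",bp(v,L))-[sb(*a) for a in S]).ravel(),(proj("top",bp(v,L))-[tb(*a) for a in T]).ravel()],[.5,0,0,-.2])
print("bar",r.x[:3].round(4),np.degrees(r.x[3]),abs(r.fun).max())
for k,a in dict(bl=(467,48),br=(770,112),fl=(434,188),fr=(742,254)).items(): print(k,onz("top",tb(*a),.03).round(4))
p,e=tri(sp(235,378),tp(687,481));print("grip top",p.round(4),e)
a,b=onz("side",sp(131,451),.074),onz("side",sp(291,514),.074)
print("plate",a,b,np.linalg.norm(a-b),np.degrees(np.arctan2(*(a-b)[[0,1]]))*-1)
a,b=onz("top",tp(525,485),.026),onz("top",tp(590,455),.026)
print("tips",a,b,np.linalg.norm(a-b),np.degrees(np.arctan2(*(a-b)[[0,1]]))*-1)
a,b=tri(np.array([233,200]),np.array([149,267]));print("mat",a,b)
print([onz("top",np.array(c),.006).round(3) for c in((129,226),(193,241),(104,289),(168,309))])
E
python3 m.py
```

```text
y [0.5898 0.059  0.0418] 0.34
w [0.5813 0.0106 0.0406] 0.74
r [ 0.5718 -0.035   0.0408] 0.28
g [ 0.5623 -0.0825  0.0413] 0.7
bar [ 0.5586 -0.0085 -0.0024] -11.125066045488097 0.7739290485282027
bl [0.6284 0.0864 0.03  ]
br [ 0.5873 -0.1218  0.03  ]
fl [0.5318 0.1057 0.03  ]
fr [ 0.4905 -0.1023  0.03  ]
grip top [ 0.5004 -0.3308  0.1237] 0.3650718767542003
plate [ 0.47927208 -0.31111062  0.074     ] [ 0.50362138 -0.35990161  0.074     ] 0.05452934571832842 26.521643170615803
tips [ 0.5105615  -0.31309086  0.026     ] [ 0.52075191 -0.33518146  0.026     ] 0.024327740856812458 24.763912148828595
mat [0.52074366 0.32115618 0.00091276] 0.5197413088309588
[array([0.607, 0.368, 0.006]), array([0.577, 0.231, 0.006]), array([0.474, 0.409, 0.006]), array([0.435, 0.274, 0.006])]
```

carry_out(
  deltas=[
    [0,[-0.125,-0.075,0],0.05],
    [0,[-0.25,-0.15,0],0.1],
    [0,[-0.375,-0.225,0],0.15],
    [0,[-0.5,-0.3,0],0.2],
    [0,[-0.625,-0.375,0],0.25],
    [0,[-0.75,-0.45,0],0.3],
    [0,[-0.875,-0.525,0],0.35],
    [0,[-1,-0.6,0],0.4],
  ],
)

```text
time: 0.97
tcp_pos: [0.2739, 0.5039, 0.2388]
tcp_rot: [0.55, 0.835, 0.0, -0.0]
ft_force: [0.5, 0.2, 0.2]
gripper_width: 0.0882
grip_force: 0.0
```

carry_out(
  deltas=[
    [0,[-0.125,0.075,0],0.05],
    [0,[-0.25,0.15,0],0.1],
    [0,[-0.375,0.225,0],0.15],
    [0,[-0.5,0.3,0],0.2],
    [0,[-0.625,0.375,0],0.25],
    [0,[-0.75,0.45,0],0.3],
    [0,[-0.875,0.525,0],0.35],
    [0,[-1,0.6,0],0.4],
  ],
)

```text
time: 1.63
tcp_pos: [0.3689, 0.4364, 0.2388]
tcp_rot: [0.842, 0.539, -0.0, -0.0]
ft_force: [0.1, 0.2, 0.3]
gripper_width: 0.0883
grip_force: 0.0
```

carry_out(
  deltas=[
    [0,[-0.05,0.125,0],0.04],
    [0,[-0.1,0.25,0],0.08],
    [0,[-0.15,0.375,0],0.12],
    [0,[-0.2,0.5,0],0.17],
    [0,[-0.25,0.625,0],0.21],
    [0,[-0.3,0.75,0],0.25],
    [0,[-0.35,0.875,0],0.3],
    [0,[-0.4,1,0],0.337],
  ],
)

```text
time: 2.3
tcp_pos: [0.4432, 0.3587, 0.2387]
tcp_rot: [0.977, 0.215, -0.0, -0.0]
ft_force: [-0.4, -0.9, 1.0]
gripper_width: 0.088
grip_force: 0.0
```

```bash
cat >> h.py <<'E'
def st():
    s=bot.state();r=R.from_quat(s["tcp_rot"]);y=r.apply([0,1,0])
    print("t",round(s["time"],2),"p",s["tcp_pos"].round(4),"yawY",np.degrees(np.arctan2(y[1],y[0])).round(2),"j",s["qpos"].round(2),"F",s["ft_force"].round(2),"w",round(s["gripper_width"],4),"g",round(s["grip_force"],1))
    return s["tcp_pos"],r
def to(*g):
    p,r=st();print("tool delta /0.1:",(r.inv().apply(np.array(g)-p)/.1).round(4))
E
python3 -c "
from h import *;to(.4985,-.332,.16)"
```

```text
t 2.3 p [0.4432 0.3587 0.2387] yawY -65.13 j [-1.03  0.66  0.47  1.76 -0.39  0.82 -1.52] F [-0.37 -0.93  1.01] w 0.088 g 0.0
tool delta /0.1: [-2.4037  6.4992  0.7849]
```

carry_out(
  deltas=[
    [0,[-0.04,0.12,0],0],
    [0,[-0.09,0.23,0],0],
    [0,[-0.13,0.35,0],0],
    [0,[-0.17,0.46,0],0],
    [0,[-0.21,0.58,0],0],
    [0,[-0.26,0.7,0],0],
    [0,[-0.3,0.81,0],0],
    [0,[-0.34,0.93,0],0],
  ],
)

```text
time: 2.97
tcp_pos: [0.4516, 0.2592, 0.2388]
tcp_rot: [0.976, 0.218, -0.0, -0.0]
ft_force: [-0.4, 0.1, -0.3]
gripper_width: 0.0882
grip_force: 0.0
```

carry_out(
  deltas=[
    [0,[-0.04,0.12,0],0],
    [0,[-0.09,0.23,0],0],
    [0,[-0.13,0.35,0],0],
    [0,[-0.17,0.46,0],0],
    [0,[-0.21,0.58,0],0],
    [0,[-0.26,0.7,0],0],
    [0,[-0.3,0.81,0],0],
    [0,[-0.34,0.93,0],0],
  ],
)

```text
time: 3.63
tcp_pos: [0.4604, 0.1606, 0.2387]
tcp_rot: [0.976, 0.218, -0.0, -0.0]
ft_force: [-0.0, 0.1, -0.7]
gripper_width: 0.0883
grip_force: 0.0
```

carry_out(
  deltas=[
    [0,[-0.04,0.12,0],0],
    [0,[-0.09,0.23,0],0],
    [0,[-0.13,0.35,0],0],
    [0,[-0.17,0.46,0],0],
    [0,[-0.21,0.58,0],0],
    [0,[-0.26,0.7,0],0],
    [0,[-0.3,0.81,0],0],
    [0,[-0.34,0.93,0],0],
  ],
)

```text
time: 4.3
tcp_pos: [0.469, 0.062, 0.2387]
tcp_rot: [0.976, 0.218, 0.0, -0.0]
ft_force: [1.2, -0.5, 0.4]
gripper_width: 0.0875
grip_force: 0.0
```

carry_out(
  deltas=[
    [0,[-0.04,0.12,0],0],
    [0,[-0.09,0.23,0],0],
    [0,[-0.13,0.35,0],0],
    [0,[-0.17,0.46,0],0],
    [0,[-0.21,0.58,0],0],
    [0,[-0.26,0.7,0],0],
    [0,[-0.3,0.81,0],0],
    [0,[-0.34,0.93,0],0],
  ],
)

```text
time: 4.97
tcp_pos: [0.4776, -0.0366, 0.2387]
tcp_rot: [0.976, 0.218, -0.0, -0.0]
ft_force: [0.6, -0.9, 0.2]
gripper_width: 0.088
grip_force: 0.0
```

carry_out(
  deltas=[
    [0,[-0.04,0.12,0],0],
    [0,[-0.09,0.23,0],0],
    [0,[-0.13,0.35,0],0],
    [0,[-0.17,0.46,0],0],
    [0,[-0.21,0.58,0],0],
    [0,[-0.26,0.7,0],0],
    [0,[-0.3,0.81,0],0],
    [0,[-0.34,0.93,0],0],
  ],
)

```text
time: 5.63
tcp_pos: [0.4862, -0.1353, 0.2387]
tcp_rot: [0.976, 0.218, -0.0, -0.0]
ft_force: [0.1, 0.4, 0.2]
gripper_width: 0.088
grip_force: 0.0
```

carry_out(
  deltas=[
    [0,[-0.04,0.12,0],0],
    [0,[-0.09,0.23,0],0],
    [0,[-0.13,0.35,0],0],
    [0,[-0.17,0.46,0],0],
    [0,[-0.21,0.58,0],0],
    [0,[-0.26,0.7,0],0],
    [0,[-0.3,0.81,0],0],
    [0,[-0.34,0.93,0],0],
  ],
)

```text
time: 6.3
tcp_pos: [0.4951, -0.2339, 0.2386]
tcp_rot: [0.976, 0.218, -0.0, -0.0]
ft_force: [-0.4, 0.4, -0.3]
gripper_width: 0.0879
grip_force: 0.0
```

```bash
python3 -c "
from h import *;to(.4985,-.332,.15)"
```

```text
t 6.3 p [ 0.4951 -0.2339  0.2386] yawY -64.87 j [ 0.15  0.61  0.35  1.82 -0.29  0.76 -0.48] F [-0.4   0.43 -0.3 ] w 0.0879 g 0.0
tool delta /0.1: [-0.3859  0.9034  0.8858]
```

carry_out(
  deltas=[
    [0,[-0.05,0.11,0.12],0],
    [0,[-0.1,0.23,0.24],0],
    [0,[-0.14,0.34,0.36],0],
    [0,[-0.19,0.45,0.48],0],
    [0,[-0.24,0.56,0.6],0],
    [0,[-0.29,0.68,0.72],0],
    [0,[-0.34,0.79,0.84],0],
    [0,[-0.386,0.903,0.96],0],
  ],
)

```text
time: 6.97
tcp_pos: [0.4986, -0.3322, 0.1418]
tcp_rot: [0.976, 0.217, 0.0, -0.0]
ft_force: [-0.3, -0.1, 0.2]
gripper_width: 0.0882
grip_force: 0.0
```

```bash
python3 -c "
from h import *;to(.4985,-.332,.08)
crops('m2',[('side',340,290,100),('top',430,220,100)])"
```

```text
t 6.97 p [ 0.4986 -0.3322  0.1418] yawY -64.88 j [ 0.36  0.8   0.27  1.75 -0.33  0.64 -0.32] F [-0.3  -0.12  0.21] w 0.0882 g 0.0
tool delta /0.1: [ 3.000e-04 -2.500e-03  6.179e-01]
```

View pics/m2.png

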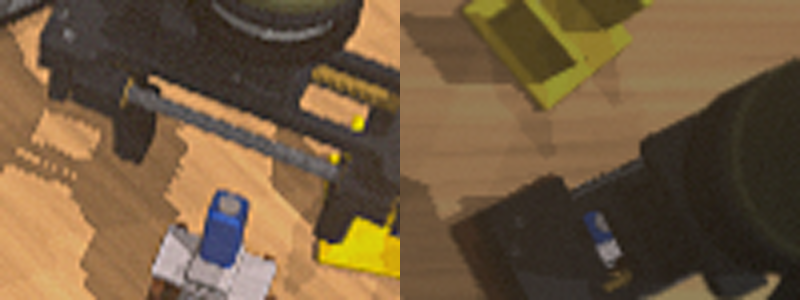

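Side crop: the fingertips at (130,155) and (360,225) straddle the grip at (232,200). I'm descending.

carry_out(
  deltas=[
    [0,[0,0,0.1],0],
    [0,[0,0,0.2],0],
    [0,[0,0,0.3],0],
    [0,[0,0,0.4],0],
    [0,[0,0,0.5],0],
    [0,[0,0,0.56],0],
    [0,[0,0,0.61],0],
    [0,[0,0,0.61],0],
  ],
)

```text
time: 7.73
tcp_pos: [0.4981, -0.3306, 0.0805]
tcp_rot: [0.976, 0.218, -0.001, -0.001]
ft_force: [0.5, 0.5, -0.1]
gripper_width: 0.088
grip_force: 0.0
```

carry_out(
  deltas=[
    [0.5,[0,0,0],0],
    [0.7,[0,0,0],0],
    [0.8,[0,0,0],0],
    [0.9,[0,0,0],0],
    [1,[0,0,0],0],
    [1,[0,0,0],0],
    [1,[0,0,0],0],
    [1,[0,0,0],0],
  ],
  newtons=25,
)

```text
time: 8.4
tcp_pos: [0.4987, -0.331, 0.0817]
tcp_rot: [0.976, 0.218, 0.0, -0.0]
ft_force: [0.8, -0.3, 0.2]
gripper_width: 0.0371
grip_force: 0.0
```

```bash
python3 -c "
from h import *;st()"
```

```text
t 8.4 p [ 0.4987 -0.331   0.0817] yawY -64.87 j [ 0.38  0.89  0.22  1.78 -0.36  0.52 -0.29] F [ 0.83 -0.3   0.2 ] w 0.0371 g 0.0
```

carry_out(
  deltas=[
    [1,[0,0,0],0],
    [1,[0,0,0],0],
    [1,[0,0,0],0],
    [1,[0,0,0],0],
    [1,[0,0,0],0],
    [1,[0,0,0],0],
    [1,[0,0,0],0],
    [1,[0,0,0],0],
  ],
  newtons=45,
)

```text
time: 9.07
tcp_pos: [0.4987, -0.3311, 0.0817]
tcp_rot: [0.976, 0.218, 0.0, 0.0]
ft_force: [0.3, -0.2, 0.2]
gripper_width: 0.0177
grip_force: 45.0
```

```bash
python3 -c "
from h import *;st()"
```

```text
t 9.07 p [ 0.4987 -0.3311  0.0817] yawY -64.88 j [ 0.38  0.89  0.22  1.78 -0.36  0.52 -0.29] F [ 0.27 -0.2   0.24] w 0.0177 g 45.0
```

carry_out(
  deltas=[
    [1,[0,0,-0.05],0],
    [1,[0,0,-0.15],0],
    [1,[0,0,-0.3],0],
    [1,[0,0,-0.45],0],
    [1,[0,0,-0.6],0],
    [1,[0,0,-0.75],0],
    [1,[0,0,-0.9],0],
    [1,[0,0,-1],0],
  ],
)

```text
time: 9.73
tcp_pos: [0.4989, -0.3313, 0.1839]
tcp_rot: [0.976, 0.217, 0.001, 0.001]
ft_force: [-0.6, -0.7, -0.9]
gripper_width: 0.0178
grip_force: 45.0
```

carry_out(
  deltas=[
    [1,[0.05,-0.08,0],0],
    [1,[0.12,-0.2,0],0],
    [1,[0.19,-0.32,0],0],
    [1,[0.26,-0.44,0],0],
    [1,[0.33,-0.55,0],0],
    [1,[0.4,-0.67,0],0],
    [1,[0.46,-0.78,0],0],
    [1,[0.52,-0.87,0],0],
  ],
)

```text
time: 10.4
tcp_pos: [0.5086, -0.2278, 0.1812]
tcp_rot: [0.976, 0.218, -0.0, -0.001]
ft_force: [0.1, -0.7, -1.7]
gripper_width: 0.0175
grip_force: 45.0
```

carry_out(
  deltas=[
    [1,[0.06,-0.1,0],0],
    [1,[0.13,-0.21,0],0],
    [1,[0.19,-0.32,0],0],
    [1,[0.26,-0.44,0],0],
    [1,[0.33,-0.55,0],0],
    [1,[0.39,-0.66,0],0],
    [1,[0.46,-0.77,0],0],
    [1,[0.52,-0.87,0],0],
  ],
)

```text
time: 11.07
tcp_pos: [0.519, -0.1279, 0.1817]
tcp_rot: [0.976, 0.218, 0.0, -0.0]
ft_force: [0.7, 0.1, -1.0]
gripper_width: 0.0176
grip_force: 45.0
```

carry_out(
  deltas=[
    [1,[0.08,-0.13,0],0.04],
    [1,[0.16,-0.26,0],0.09],
    [1,[0.24,-0.4,0],0.13],
    [1,[0.32,-0.53,0],0.18],
    [1,[0.4,-0.66,0],0.22],
    [1,[0.46,-0.77,0],0.26],
    [1,[0.5,-0.84,0],0.29],
    [1,[0.52,-0.87,0],0.302],
  ],
)

```text
time: 11.73
tcp_pos: [0.529, -0.0261, 0.1814]
tcp_rot: [0.995, -0.097, -0.0, -0.0]
ft_force: [0.4, 0.0, -1.3]
gripper_width: 0.0177
grip_force: 45.0
```

```bash
python3 -c "
from h import *;to(.5294,-.0272,.18)
crops('m3',[('side',265,140,133),('top',240,180,133)])"
```

```text
t 11.73 p [ 0.529  -0.0261  0.1814] yawY -101.11 j [-0.35  0.72  0.54  1.93 -0.59  0.65 -1.21] F [ 0.41  0.04 -1.27] w 0.0177 g 45.0
tool delta /0.1: [0.0056 0.0096 0.0144]
```

View pics/m3.png

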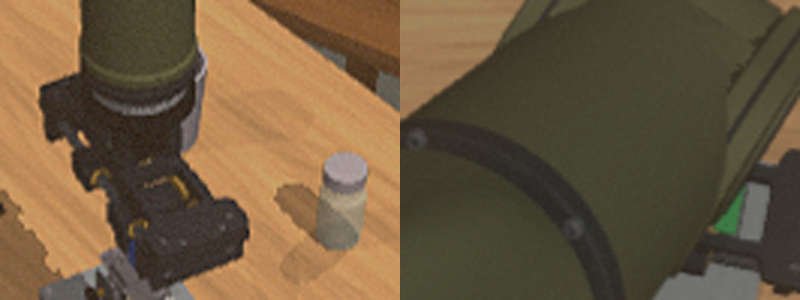

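Side crop: the puller hangs under the gripper, with the cross-plate at the bottom edge. I'm lowering to just above the deck for a better look.

carry_out(
  deltas=[
    [1,[-0.01,0.0,0.1],0],
    [1,[-0.02,0.01,0.2],0],
    [1,[-0.03,0.01,0.32],0],
    [1,[-0.035,0.01,0.44],0],
    [1,[-0.035,0.01,0.56],0],
    [1,[-0.035,0.01,0.68],0],
    [1,[-0.035,0.01,0.78],0],
    [1,[-0.035,0.01,0.81],0],
  ],
)

```text
time: 12.5
tcp_pos: [0.5247, -0.0295, 0.0995]
tcp_rot: [0.995, -0.097, -0.001, 0.0]
ft_force: [0.3, -0.8, -2.0]
gripper_width: 0.0177
grip_force: 45.0
```

```bash
python3 -c "
from h import *;st()
im=bot.capture('side');cv2.imwrite('pics/m4.png',cv2.resize(im[205:301,268:378],None,fx=6,fy=6,interpolation=cv2.INTER_CUBIC))"
```

```text
t 12.5 p [ 0.5247 -0.0295  0.0995] yawY -101.13 j [-0.26  0.83  0.39  1.99 -0.7   0.46 -1.11] F [ 0.28 -0.79 -2.03] w 0.0177 g 45.0
```

View pics/m4.png

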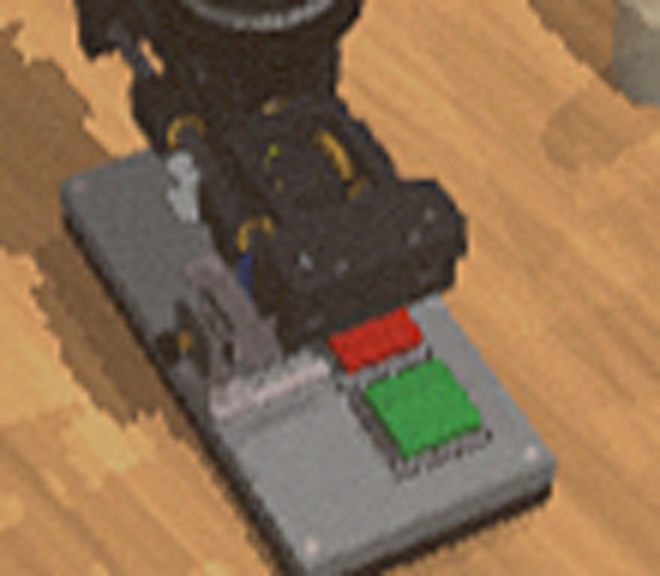

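```bash
cat > f.py <<'E'
from h import *
v=np.array([.5586,-.0085,-.0024,np.radians(-11.13)])
bp=lambda l:R.from_euler("z",v[3]).apply(np.array(l)/1e3)+v[:3]
px=lambda p:((proj("side",p)-[268,205])*6+2.5).round(0)
print("red corners top -x-y,+x-y,-x+y",px(bp([[0,-42,43.5],[36,-42,43.5],[0,-6,43.5]])))
print("green -x-y,+x-y,-x+y",px(bp([[0,-90,43.5],[36,-90,43.5],[0,-54,43.5]])))
print("deck front-y, back-y,front+y",px(bp([[-56,-113,30],[56,-113,30],[-56,113,30]])))
s=bot.state();t=s["tcp_pos"]
for h in(64,68,72,76,80):
    g=t+[0,0,.0153]
    print(h,px(R.from_euler("z",v[3]).apply(np.array([[21,-15,-h],[21,-15,-h+3],[-30,-15,-h],[-30,-15,-h+3]])/1e3)+g).tolist())
E
python3 f.py
```

```text
red corners top -x-y,+x-y,-x+y [[350. 371.]
 [429. 339.]
 [308. 310.]]
green -x-y,+x-y,-x+y [[408. 457.]
 [489. 423.]
 [365. 392.]]
deck front-y, back-y,front+y [[309. 575.]
 [560. 466.]
 [ 62. 187.]]
64 [[332.0, 363.0], [332.0, 358.0], [217.0, 410.0], [217.0, 406.0]]
68 [[332.0, 370.0], [332.0, 365.0], [217.0, 417.0], [217.0, 412.0]]
72 [[332.0, 376.0], [332.0, 371.0], [218.0, 423.0], [217.0, 418.0]]
76 [[332.0, 382.0], [332.0, 377.0], [218.0, 429.0], [218.0, 425.0]]
80 [[332.0, 388.0], [332.0, 384.0], [218.0, 435.0], [218.0, 431.0]]
```

The picture shows the -y tine from (215,417) to its tip at (328,373). That is consistent with h of about 69 mm and lateral alignment within about 2 mm. Next I feel for the deck.

carry_out(
  deltas=[
    [1,[0,0,0.02],0],
    [1,[0,0,0.04],0],
    [1,[0,0,0.06],0],
    [1,[0,0,0.08],0],
    [1,[0,0,0.09],0],
    [1,[0,0,0.1],0],
    [1,[0,0,0.105],0],
    [1,[0,0,0.11],0],
  ],
)

```text
time: 13.22
tcp_pos: [0.5255, -0.0288, 0.0897]
tcp_rot: [0.995, -0.097, 0.0, -0.0]
ft_force: [0.2, 0.2, -1.6]
gripper_width: 0.0175
grip_force: 45.0
```

carry_out(
  deltas=[
    [1,[0,0,0.005],0],
    [1,[0,0,0.01],0],
    [1,[0,0,0.015],0],
    [1,[0,0,0.02],0],
    [1,[0,0,0.025],0],
    [1,[0,0,0.025],0],
    [1,[0,0,0.025],0],
    [1,[0,0,0.025],0],
  ],
)

```text
time: 13.88
tcp_pos: [0.5255, -0.0288, 0.0875]
tcp_rot: [0.995, -0.097, 0.0, -0.0]
ft_force: [-0.5, 0.5, 5.0]
gripper_width: 0.0178
grip_force: 45.0
```

carry_out(
  deltas=[
    [1,[0,0,-0.002],0],
    [1,[0,0,-0.003],0],
    [1,[0,0,-0.003],0],
    [1,[0,0,-0.003],0],
    [1,[0,0,-0.003],0],
    [1,[0,0,-0.003],0],
    [1,[0,0,-0.003],0],
    [1,[0,0,-0.003],0],
  ],
)

```text
time: 14.55
tcp_pos: [0.5255, -0.0288, 0.0875]
tcp_rot: [0.995, -0.097, 0.0, 0.0]
ft_force: [0.0, 0.7, 4.0]
gripper_width: 0.0178
grip_force: 45.0
```

```bash
python3 -c "
from h import *;st()
im=bot.capture('side');cv2.imwrite('pics/m5.png',cv2.resize(im[225:285,290:370],None,fx=10,fy=10,interpolation=cv2.INTER_CUBIC))"
```

```text
t 14.55 p [ 0.5255 -0.0288  0.0875] yawY -101.12 j [-0.25  0.85  0.37  2.   -0.71  0.43 -1.1 ] F [0.01 0.73 3.97] w 0.0178 g 45.0
```

View pics/m5.png

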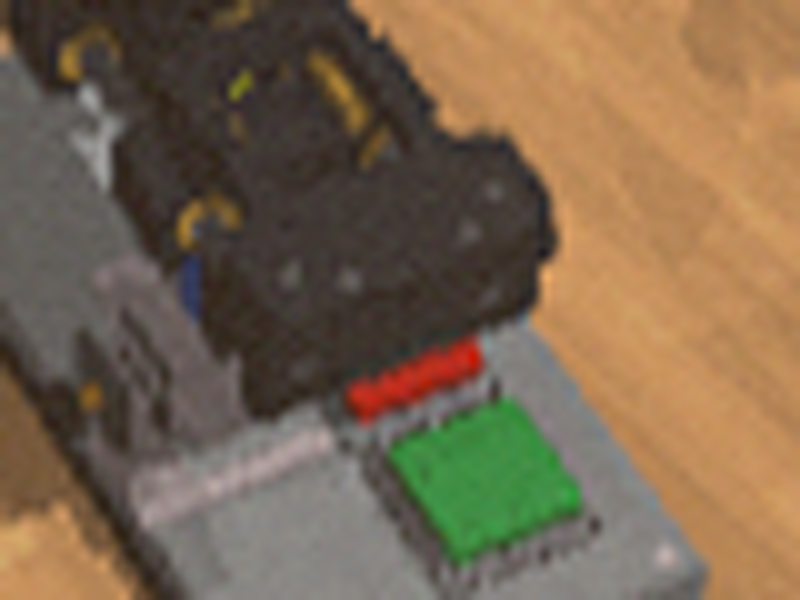

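```bash
cat > g.py <<'E'
from h import *
v=np.array([.5586,-.0085,-.0024,np.radians(-11.13)])
def loc(x,y,z):
    p=onz("side",np.array([290+(x+.5)/10-.5,225+(y+.5)/10-.5]),z-.0024)
    return (R.from_euler("z",-v[3]).apply(p-v[:3])*1e3).round(1)
print("red front-y top",loc(362,422,.0435),"back-y",loc(483,365,.0435))
print("green front-y",loc(465,563,.0435),"back-y",loc(583,500,.0435),"front+y",loc(390,450,.0435),"back+y",loc(510,398,.0435))
for q in((328,448),(145,525)): print("tine bottom",loc(*q,.030))
for q in((325,432),(135,490)): print("tine upper edge",loc(*q,.033))
t=bot.state()["tcp_pos"];print("tcp",R.from_euler("z",-v[3]).apply(t-v[:3])*1e3)
E
python3 g.py
```

```text
red front-y top [ -0.8 -42.5  43.5] back-y [ 33.4 -40.6  43.5]
green front-y [  0.6 -90.9  43.5] back-y [ 34.3 -87.5  43.5] front+y [  1.1 -53.1  43.5] back+y [ 34.1 -52.5  43.5]
tine bottom [ -6.7 -36.3  30. ]
tine bottom [-56.3 -36.7  30. ]
tine upper edge [ -6.1 -33.7  33. ]
tine upper edge [-54.7 -28.3  33. ]
tcp [-28.55932872 -26.32298814  89.93122228]
```

The -y tine's lower edge runs (145,525) to (328,448). In bar coordinates the fork centre is about y=-22.5 against -24 wanted. I raise it off the deck, correct slightly and slide in carefully.

carry_out(
  deltas=[
    [1,[0,0,-0.01],0],
    [1,[0,0,-0.02],0],
    [1,[0,0.003,-0.024],0],
    [1,[0,0.007,-0.024],0],
    [1,[0,0.007,-0.024],0],
    [1,[0,0.007,-0.024],0],
    [1,[0,0.007,-0.024],0],
    [1,[0,0.007,-0.024],0],
  ],
)

```text
time: 15.27
tcp_pos: [0.5253, -0.0294, 0.0899]
tcp_rot: [0.995, -0.097, -0.0, -0.0]
ft_force: [-0.4, -0.7, -0.3]
gripper_width: 0.0177
grip_force: 45.0
```

```bash
python3 -c "
from h import *;st()"
```

```text
t 15.27 p [ 0.5253 -0.0294  0.0899] yawY -101.11 j [-0.25  0.84  0.37  2.   -0.71  0.43 -1.1 ] F [-0.37 -0.68 -0.27] w 0.0177 g 45.0
```

carry_out(
  deltas=[
    [1,[0,0,0.01],0],
    [1,[0,0,0.012],0],
    [1,[0,0,0.012],0],
    [1,[0,0,0.012],0],
    [1,[0,0,0.012],0],
    [1,[0,0,0.012],0],
    [1,[0,0,0.012],0],
    [1,[0,0,0.012],0],
  ],
)

```text
time: 15.93
tcp_pos: [0.5253, -0.0295, 0.0887]
tcp_rot: [0.995, -0.097, 0.0, -0.0]
ft_force: [0.0, -0.1, -1.4]
gripper_width: 0.0179
grip_force: 45.0
```

carry_out(
  deltas=[
    [1,[0,0,0.005],0],
    [1,[0,0,0.006],0],
    [1,[0,0,0.006],0],
    [1,[0,0,0.006],0],
    [1,[0,0,0.006],0],
    [1,[0,0,0.006],0],
    [1,[0,0,0.006],0],
    [1,[0,0,0.006],0],
  ],
)

```text
time: 16.6
tcp_pos: [0.5253, -0.0295, 0.0881]
tcp_rot: [0.995, -0.097, -0.0, -0.0]
ft_force: [-0.8, -0.8, -1.8]
gripper_width: 0.0177
grip_force: 45.0
```

carry_out(
  deltas=[
    [1,[0,0,0.002],0],
    [1,[0,0,0.004],0],
    [1,[0,0,0.004],0],
    [1,[0,0,0.004],0],
    [1,[0,0,0.004],0],
    [1,[0,0,0.004],0],
    [1,[0,0,0.004],0],
    [1,[0,0,0.004],0],
  ],
)

```text
time: 17.27
tcp_pos: [0.5253, -0.0295, 0.0877]
tcp_rot: [0.995, -0.097, 0.0, -0.0]
ft_force: [-0.1, -1.1, -0.1]
gripper_width: 0.0178
grip_force: 45.0
```

carry_out(
  deltas=[
    [1,[0,0,0.002],0],
    [1,[0,0,0.004],0],
    [1,[0,0,0.004],0],
    [1,[0,0,0.004],0],
    [1,[0,0,0.004],0],
    [1,[0,0,0.004],0],
    [1,[0,0,0.004],0],
    [1,[0,0,0.004],0],
  ],
)

```text
time: 17.93
tcp_pos: [0.5254, -0.0295, 0.0875]
tcp_rot: [0.995, -0.097, 0.0, -0.0]
ft_force: [-0.6, 0.6, 5.5]
gripper_width: 0.0172
grip_force: 45.0
```

carry_out(
  deltas=[
    [1,[0,0,-0.011],0],
    [1,[0.02,0,-0.011],0],
    [1,[0.05,0,-0.011],0],
    [1,[0.08,0,-0.011],0],
    [1,[0.11,0,-0.011],0],
    [1,[0.14,0,-0.011],0],
    [1,[0.16,0,-0.011],0],
    [1,[0.16,0,-0.011],0],
  ],
)

```text
time: 18.6
tcp_pos: [0.5418, -0.0323, 0.0883]
tcp_rot: [0.995, -0.097, 0.0, -0.0]
ft_force: [1.8, 0.4, -1.7]
gripper_width: 0.0173
grip_force: 45.0
```

```bash
python3 -c "
from h import *;st()"
```

```text
t 18.6 p [ 0.5418 -0.0323  0.0883] yawY -101.1 j [-0.25  0.86  0.39  1.95 -0.7   0.47 -1.11] F [ 1.78  0.44 -1.69] w 0.0173 g 45.0
```

carry_out(
  deltas=[
    [1,[0.01,0,0],0],
    [1,[0.02,0,0],0],
    [1,[0.03,0,0],0],
    [1,[0.04,0,0],0],
    [1,[0.05,0,0],0],
    [1,[0.05,0,0],0],
    [1,[0.05,0,0],0],
    [1,[0.05,0,0],0],
  ],
)

```text
time: 19.27
tcp_pos: [0.5459, -0.0332, 0.0884]
tcp_rot: [0.995, -0.097, -0.0, -0.0]
ft_force: [-0.2, 1.8, -1.7]
gripper_width: 0.0177
grip_force: 45.0
```

carry_out(
  deltas=[
    [1,[0.01,0,0],0],
    [1,[0.02,0,0],0],
    [1,[0.03,0,0],0],
    [1,[0.04,0,0],0],
    [1,[0.05,0,0],0],
    [1,[0.06,0,0],0],
    [1,[0.07,0,0],0],
    [1,[0.07,0,0],0],
  ],
)

```text
time: 19.93
tcp_pos: [0.5529, -0.0347, 0.0883]
tcp_rot: [0.995, -0.097, -0.0, -0.0]
ft_force: [-0.6, 3.1, -1.9]
gripper_width: 0.0179
grip_force: 45.0
```

The rising Fy means the +y tine rubs the stem, so I shift the puller about 2.4 mm toward +y.

carry_out(
  deltas=[
    [1,[0,-0.004,0],0],
    [1,[0,-0.009,0],0],
    [1,[0,-0.014,0],0],
    [1,[0,-0.019,0],0],
    [1,[0,-0.024,0],0],
    [1,[0,-0.024,0],0],
    [1,[0,-0.024,0],0],
    [1,[0,-0.024,0],0],
  ],
)

```text
time: 20.6
tcp_pos: [0.5535, -0.033, 0.0885]
tcp_rot: [0.995, -0.097, 0.0, 0.0]
ft_force: [0.1, 0.6, -1.4]
gripper_width: 0.0176
grip_force: 45.0
```

carry_out(
  deltas=[
    [1,[0.02,0,0],0],
    [1,[0.04,0,0],0],
    [1,[0.06,0,0],0],
    [1,[0.08,0,0],0],
    [1,[0.1,0,0],0],
    [1,[0.11,0,0],0],
    [1,[0.12,0,0],0],
    [1,[0.12,0,0],0],
  ],
)

```text
time: 21.27
tcp_pos: [0.5652, -0.0349, 0.0884]
tcp_rot: [0.995, -0.097, 0.0, -0.0]
ft_force: [0.1, -0.1, -1.0]
gripper_width: 0.0179
grip_force: 45.0
```

```bash
python3 -c "
from h import *;st()
v=np.array([.5586,-.0085,0]);print(R.from_euler('z',11.13,degrees=True).apply(bot.state()['tcp_pos']-v)*1e3)"
```

```text
t 21.27 p [ 0.5652 -0.0349  0.0884] yawY -101.12 j [-0.26  0.88  0.42  1.88 -0.68  0.52 -1.14] F [ 0.12 -0.1  -1.03] w 0.0179 g 45.0
[ 11.60516621 -24.61959534  88.4072003 ]
```

carry_out(
  deltas=[
    [1,[0.01,0,0],0],
    [1,[0.02,0,0],0],
    [1,[0.03,0,0],0],
    [1,[0.035,0,0],0],
    [1,[0.04,0,0],0],
    [1,[0.04,0,0],0],
    [1,[0.04,0,0],0],
    [1,[0.04,0,0],0],
  ],
)

```text
time: 21.93
tcp_pos: [0.5689, -0.0356, 0.0884]
tcp_rot: [0.995, -0.097, -0.0, -0.0]
ft_force: [-0.2, -0.3, -1.0]
gripper_width: 0.0177
grip_force: 45.0
```

carry_out(
  deltas=[
    [1,[0.005,0,0],0],
    [1,[0.01,0,0],0],
    [1,[0.01,0,0],0],
    [1,[0.01,0,0],0],
    [1,[0.01,0,0],0],
    [1,[0.01,0,0],0],
    [1,[0.01,0,0],0],
    [1,[0.01,0,0],0],
  ],
)

```text
time: 22.6
tcp_pos: [0.5699, -0.0358, 0.0884]
tcp_rot: [0.995, -0.097, 0.0, -0.0]
ft_force: [0.8, -0.1, -1.1]
gripper_width: 0.0177
grip_force: 45.0
```

carry_out(
  deltas=[
    [1,[0.005,0,0],0],
    [1,[0.008,0,0],0],
    [1,[0.008,0,0],0],
    [1,[0.008,0,0],0],
    [1,[0.008,0,0],0],
    [1,[0.008,0,0],0],
    [1,[0.008,0,0],0],
    [1,[0.008,0,0],0],
  ],
)

```text
time: 23.27
tcp_pos: [0.5707, -0.0359, 0.0884]
tcp_rot: [0.995, -0.097, 0.0, -0.0]
ft_force: [0.5, 0.1, -1.7]
gripper_width: 0.0178
grip_force: 45.0
```

carry_out(
  deltas=[
    [1,[0.005,0,0],0],
    [1,[0.01,0,0],0],
    [1,[0.01,0,0],0],
    [1,[0.01,0,0],0],
    [1,[0.01,0,0],0],
    [1,[0.01,0,0],0],
    [1,[0.01,0,0],0],
    [1,[0.01,0,0],0],
  ],
)

```text
time: 23.93
tcp_pos: [0.5716, -0.0361, 0.0884]
tcp_rot: [0.995, -0.097, -0.0, -0.0]
ft_force: [0.4, -0.0, -1.1]
gripper_width: 0.0177
grip_force: 45.0
```

carry_out(
  deltas=[
    [1,[0.005,0,0],0],
    [1,[0.01,0,0],0],
    [1,[0.01,0,0],0],
    [1,[0.01,0,0],0],
    [1,[0.01,0,0],0],
    [1,[0.01,0,0],0],
    [1,[0.01,0,0],0],
    [1,[0.01,0,0],0],
  ],
)

```text
time: 24.6
tcp_pos: [0.5723, -0.0362, 0.0883]
tcp_rot: [0.995, -0.097, -0.0, -0.0]
ft_force: [-2.0, 0.0, -0.6]
gripper_width: 0.0178
grip_force: 45.0
```

carry_out(
  deltas=[
    [1,[-0.003,0,0],0],
    [1,[-0.003,0,-0.01],0],
    [1,[-0.003,0,-0.02],0],
    [1,[-0.003,0,-0.03],0],
    [1,[-0.003,0,-0.04],0],
    [1,[-0.003,0,-0.05],0],
    [1,[-0.003,0,-0.06],0],
    [1,[-0.003,0,-0.07],0],
  ],
  newtons=60,
)

```text
time: 25.27
tcp_pos: [0.5739, -0.0368, 0.0966]
tcp_rot: [0.995, -0.097, 0.002, 0.0]
ft_force: [-0.1, -0.4, -1.4]
gripper_width: 0.0173
grip_force: 60.0
```

carry_out(
  deltas=[
    [1,[0,0,-0.01],0],
    [1,[0,0,-0.03],0],
    [1,[0,0,-0.06],0],
    [1,[0,0,-0.1],0],
    [1,[0,0,-0.15],0],
    [1,[0,0,-0.19],0],
    [1,[0,0,-0.22],0],
    [1,[0,0,-0.23],0],
  ],
)

```text
time: 25.93
tcp_pos: [0.5727, -0.0363, 0.1192]
tcp_rot: [0.995, -0.097, 0.001, -0.0]
ft_force: [0.4, -0.9, -2.3]
gripper_width: 0.0172
grip_force: 60.0
```

```bash
python3 -c "
from h import *;to(.53,.31,.17)
im=bot.capture('side');cv2.imwrite('pics/m6.png',cv2.resize(im[205:301,268:378],None,fx=6,fy=6,interpolation=cv2.INTER_CUBIC))"
```

```text
t 25.93 p [ 0.5727 -0.0363  0.1192] yawY -101.11 j [-0.28  0.85  0.47  1.84 -0.64  0.6  -1.17] F [ 0.39 -0.91 -2.29] w 0.0172 g 60.0
tool delta /0.1: [-1.0863 -3.3161 -0.5091]
```

View pics/m6.png

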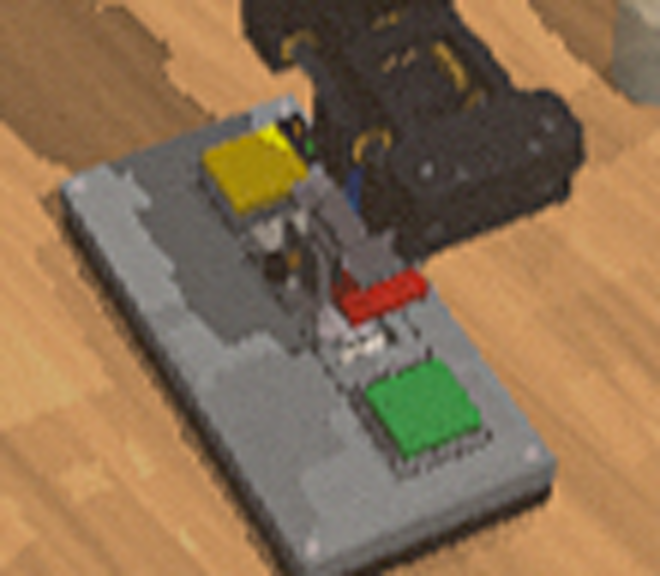

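The red cap at about (385,295) hangs level on the fork, its key is empty, and green and yellow are undisturbed. I'm carrying it to the mat.

carry_out(
  deltas=[
    [1,[0,-0.02,-0.05],0],
    [1,[-0.01,-0.06,-0.1],0],
    [1,[-0.03,-0.12,-0.16],0],
    [1,[-0.06,-0.2,-0.22],0],
    [1,[-0.09,-0.3,-0.28],0],
    [1,[-0.12,-0.41,-0.33],0],
    [1,[-0.16,-0.52,-0.37],0],
    [1,[-0.2,-0.63,-0.4],0],
  ],
)

```text
time: 26.65
tcp_pos: [0.5648, 0.0313, 0.1592]
tcp_rot: [0.995, -0.096, 0.0, -0.0]
ft_force: [-0.3, 0.1, -0.4]
gripper_width: 0.0175
grip_force: 60.0
```

carry_out(
  deltas=[
    [1,[-0.04,-0.11,0],0],
    [1,[-0.08,-0.23,0],0],
    [1,[-0.12,-0.35,0],0],
    [1,[-0.16,-0.47,0],0],
    [1,[-0.2,-0.59,0],0],
    [1,[-0.24,-0.71,0],0],
    [1,[-0.28,-0.83,0],0],
    [1,[-0.32,-0.95,0],0],
  ],
)

```text
time: 27.32
tcp_pos: [0.5516, 0.1301, 0.1583]
tcp_rot: [0.995, -0.097, -0.0, -0.0]
ft_force: [0.8, 0.5, -1.1]
gripper_width: 0.0176
grip_force: 60.0
```

carry_out(
  deltas=[
    [1,[-0.04,-0.12,0],0],
    [1,[-0.08,-0.24,0],0],
    [1,[-0.12,-0.36,0],0],
    [1,[-0.16,-0.48,0],0],
    [1,[-0.2,-0.6,0],0],
    [1,[-0.24,-0.72,0],0],
    [1,[-0.28,-0.84,0],0],
    [1,[-0.32,-0.96,0],0],
  ],
)

```text
time: 27.98
tcp_pos: [0.5387, 0.2304, 0.1584]
tcp_rot: [0.995, -0.097, -0.0, -0.0]
ft_force: [0.0, -0.4, -1.8]
gripper_width: 0.0177
grip_force: 60.0
```

carry_out(
  deltas=[
    [1,[-0.04,-0.12,0],0],
    [1,[-0.08,-0.24,0],0],
    [1,[-0.12,-0.36,0],0],
    [1,[-0.16,-0.48,0],0],
    [1,[-0.19,-0.58,0],0],
    [1,[-0.22,-0.66,0],0],
    [1,[-0.24,-0.72,0],0],
    [1,[-0.25,-0.74,0],0],
  ],
)

```text
time: 28.65
tcp_pos: [0.5283, 0.308, 0.1583]
tcp_rot: [0.995, -0.096, -0.0, -0.0]
ft_force: [0.1, -0.2, -1.7]
gripper_width: 0.0169
grip_force: 60.0
```

```bash
python3 -c "
from h import *;to(.53,.31,.08)
im=bot.capture('side');cv2.imwrite('pics/m7.png',cv2.resize(im[130:250,170:310],None,fx=5,fy=5,interpolation=cv2.INTER_CUBIC))"
```

```text
t 28.65 p [0.5283 0.308  0.1583] yawY -101.04 j [-0.93  0.86  0.62  1.71 -0.67  0.79 -1.76] F [ 0.11 -0.19 -1.68] w 0.0169 g 60.0
tool delta /0.1: [ 0.0126 -0.0228  0.7827]
```

View pics/m7.png

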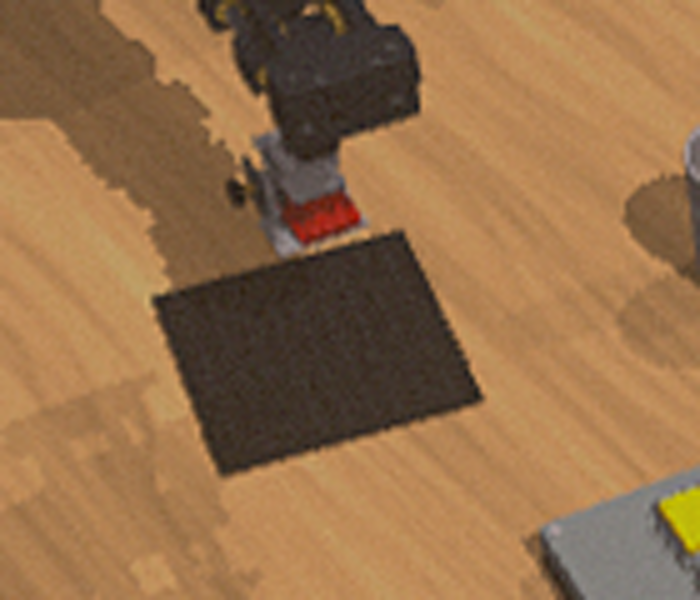

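The cap at (321,217) hangs level and will come down near the mat centre at (315,352). I'm lowering it.

carry_out(
  deltas=[
    [1,[0,0,0.05],0],
    [1,[0,0,0.16],0],
    [1,[0,0,0.28],0],
    [1,[0,0,0.42],0],
    [1,[0,0,0.56],0],
    [1,[0,0,0.67],0],
    [1,[0,0,0.75],0],
    [1,[0,0,0.79],0],
  ],
)

```text
time: 29.37
tcp_pos: [0.5279, 0.3059, 0.0776]
tcp_rot: [0.995, -0.097, -0.001, 0.001]
ft_force: [-0.2, -0.2, -0.4]
gripper_width: 0.0172
grip_force: 60.0
```

carry_out(
  deltas=[
    [1,[0,0,0.01],0],
    [1,[0,0,0.02],0],
    [1,[0,0,0.03],0],
    [1,[0,0,0.04],0],
    [1,[0,0,0.05],0],
    [1,[0,0,0.06],0],
    [1,[0,0,0.07],0],
    [1,[0,0,0.08],0],
  ],
)

```text
time: 30.03
tcp_pos: [0.5287, 0.3067, 0.0715]
tcp_rot: [0.995, -0.097, 0.0, -0.0]
ft_force: [-0.5, -0.2, -0.5]
gripper_width: 0.0174
grip_force: 60.0
```

carry_out(
  deltas=[
    [1,[0,0,0.006],0],
    [1,[0,0,0.012],0],
    [1,[0,0,0.018],0],
    [1,[0,0,0.02],0],
    [1,[0,0,0.02],0],
    [1,[0,0,0.02],0],
    [1,[0,0,0.02],0],
    [1,[0,0,0.02],0],
  ],
)

```text
time: 30.7
tcp_pos: [0.5286, 0.3066, 0.0694]
tcp_rot: [0.995, -0.097, 0.0, -0.0]
ft_force: [-0.1, 0.3, -1.8]
gripper_width: 0.0172
grip_force: 60.0
```

```bash
python3 -c "
from h import *;st()
im=bot.capture('side');cv2.imwrite('pics/m8.png',cv2.resize(im[150:230,195:275],None,fx=7,fy=7,interpolation=cv2.INTER_CUBIC))"
```

```text
t 30.7 p [0.5286 0.3066 0.0694] yawY -101.11 j [-0.87  0.97  0.51  1.75 -0.76  0.63 -1.68] F [-0.15  0.3  -1.85] w 0.0172 g 60.0
```

View pics/m8.png

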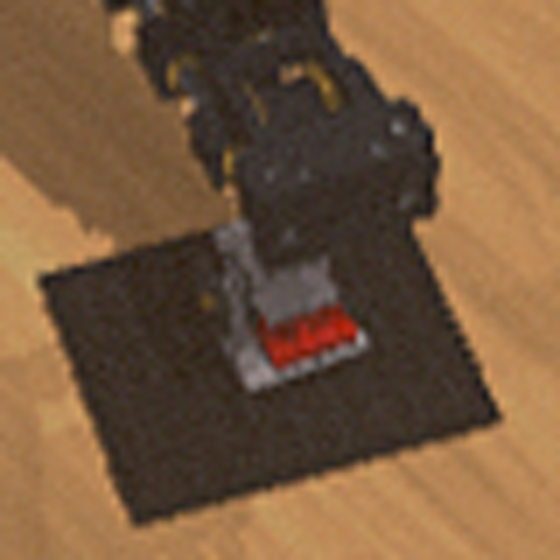

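The cap stands over the mat on the fork at (310,335). I lower slightly more for clearance, then withdraw backwards.

carry_out(
  deltas=[
    [1,[0,0,0.01],0],
    [1,[0,0,0.012],0],
    [1,[-0.01,0,0.012],0],
    [1,[-0.03,0,0.012],0],
    [1,[-0.06,0,0.012],0],
    [1,[-0.09,0,0.012],0],
    [1,[-0.12,0,0.012],0],
    [1,[-0.15,0,0.012],0],
  ],
)

```text
time: 31.42
tcp_pos: [0.5134, 0.3097, 0.0682]
tcp_rot: [0.995, -0.097, -0.0, -0.0]
ft_force: [-0.2, -0.0, -0.8]
gripper_width: 0.0172
grip_force: 60.0
```

carry_out(
  deltas=[
    [1,[-0.04,0,0],0],
    [1,[-0.09,0,0],0],
    [1,[-0.14,0,0],0],
    [1,[-0.19,0,0],0],
    [1,[-0.24,0,0],0],
    [1,[-0.3,0,0],0],
    [1,[-0.36,0,0],0],
    [1,[-0.4,0,0],0],
  ],
)

```text
time: 32.08
tcp_pos: [0.4736, 0.3175, 0.0682]
tcp_rot: [0.995, -0.097, -0.0, -0.0]
ft_force: [0.3, -0.2, -1.2]
gripper_width: 0.0174
grip_force: 60.0
```

carry_out(
  deltas=[
    [1,[-0.04,0,-0.05],0],
    [1,[-0.06,0,-0.15],0],
    [1,[-0.06,0,-0.3],0],
    [1,[-0.06,0,-0.45],0],
    [1,[-0.06,0,-0.6],0],
    [1,[-0.06,0,-0.75],0],
    [1,[-0.06,0,-0.9],0],
    [1,[-0.06,0,-1],0],
  ],
)

```text
time: 32.75
tcp_pos: [0.4695, 0.3184, 0.1705]
tcp_rot: [0.995, -0.097, 0.001, -0.001]
ft_force: [0.3, 0.6, -0.8]
gripper_width: 0.0178
grip_force: 60.0
```

```bash
python3 -c "
from h import *;to(.4987,-.3311,.1817)
im=bot.capture('side');cv2.imwrite('pics/m9.png',cv2.resize(im[130:230,180:280],None,fx=5,fy=5,interpolation=cv2.INTER_CUBIC))"
```

```text
t 32.75 p [0.4695 0.3184 0.1705] yawY -101.14 j [-1.03  0.8   0.63  1.84 -0.68  0.73 -1.78] F [ 0.33  0.62 -0.81] w 0.0178 g 60.0
tool delta /0.1: [ 1.5417  6.3157 -0.1188]
```

View pics/m9.png

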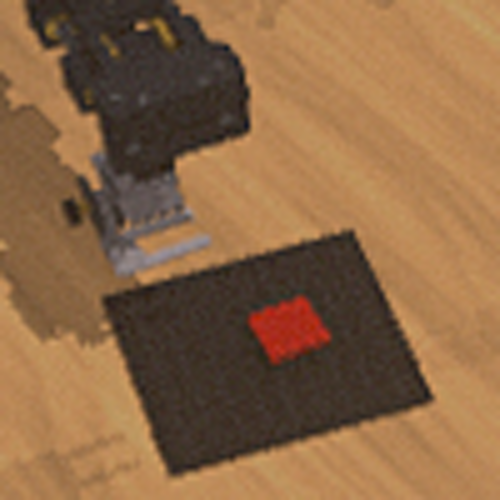

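The cap stands upright at (290,330) near the mat centre, and the fork is free. I'm returning the puller to its rest.

carry_out(
  deltas=[
    [1,[0.02,0.08,-0.02],0],
    [1,[0.05,0.2,-0.04],0],
    [1,[0.08,0.32,-0.06],0],
    [1,[0.11,0.45,-0.08],0],
    [1,[0.14,0.58,-0.1],0],
    [1,[0.17,0.7,-0.12],0],
    [1,[0.2,0.82,-0.13],0],
    [1,[0.23,0.94,-0.13],0],
  ],
)

```text
time: 33.47
tcp_pos: [0.4735, 0.2201, 0.1815]
tcp_rot: [0.995, -0.097, 0.0, -0.0]
ft_force: [0.7, -0.5, -1.9]
gripper_width: 0.0175
grip_force: 60.0
```

carry_out(
  deltas=[
    [1,[0.03,0.12,0],0],
    [1,[0.06,0.24,0],0],
    [1,[0.09,0.36,0],0],
    [1,[0.12,0.48,0],0],
    [1,[0.15,0.6,0],0],
    [1,[0.18,0.72,0],0],
    [1,[0.21,0.84,0],0],
    [1,[0.24,0.96,0],0],
  ],
)

```text
time: 34.13
tcp_pos: [0.4783, 0.1216, 0.1812]
tcp_rot: [0.995, -0.097, 0.0, -0.0]
ft_force: [-1.0, 0.2, -1.7]
gripper_width: 0.0175
grip_force: 60.0
```

carry_out(
  deltas=[
    [1,[0.03,0.12,0],0],
    [1,[0.06,0.24,0],0],
    [1,[0.09,0.36,0],0],
    [1,[0.12,0.48,0],0],
    [1,[0.15,0.6,0],0],
    [1,[0.18,0.72,0],0],
    [1,[0.21,0.84,0],0],
    [1,[0.24,0.96,0],0],
  ],
)

```text
time: 34.8
tcp_pos: [0.4832, 0.0228, 0.1812]
tcp_rot: [0.995, -0.097, 0.0, -0.0]
ft_force: [1.7, 0.7, -2.5]
gripper_width: 0.0176
grip_force: 60.0
```

carry_out(
  deltas=[
    [1,[0.03,0.12,0],0],
    [1,[0.06,0.24,0],0],
    [1,[0.09,0.36,0],0],
    [1,[0.12,0.48,0],0],
    [1,[0.15,0.6,0],0],
    [1,[0.18,0.72,0],0],
    [1,[0.21,0.84,0],0],
    [1,[0.24,0.96,0],0],
  ],
)

```text
time: 35.47
tcp_pos: [0.4881, -0.076, 0.1812]
tcp_rot: [0.995, -0.097, 0.0, -0.0]
ft_force: [-0.6, 0.4, -0.8]
gripper_width: 0.0177
grip_force: 60.0
```

carry_out(
  deltas=[
    [1,[0.03,0.12,0],0],
    [1,[0.06,0.24,0],0],
    [1,[0.09,0.36,0],0],
    [1,[0.12,0.48,0],0],
    [1,[0.15,0.6,0],0],
    [1,[0.18,0.72,0],0],
    [1,[0.21,0.84,0],0],
    [1,[0.24,0.96,0],0],
  ],
)

```text
time: 36.13
tcp_pos: [0.4931, -0.1748, 0.1812]
tcp_rot: [0.995, -0.097, -0.0, -0.0]
ft_force: [0.0, -0.6, -2.4]
gripper_width: 0.0175
grip_force: 60.0
```

carry_out(
  deltas=[
    [1,[0.03,0.12,0],-0.03],
    [1,[0.06,0.24,0],-0.07],
    [1,[0.09,0.36,0],-0.11],
    [1,[0.12,0.48,0],-0.15],
    [1,[0.15,0.58,0],-0.19],
    [1,[0.18,0.68,0],-0.23],
    [1,[0.2,0.76,0],-0.27],
    [1,[0.21,0.8,0],-0.302],
  ],
)

```text
time: 36.8
tcp_pos: [0.4982, -0.2585, 0.1812]
tcp_rot: [0.976, 0.219, -0.0, 0.001]
ft_force: [-0.1, 0.3, -1.3]
gripper_width: 0.0178
grip_force: 60.0
```

```bash
python3 -c "
from h import *;to(.4987,-.3311,.1017)"
```

```text
t 36.8 p [ 0.4982 -0.2585  0.1812] yawY -64.74 j [ 0.22  0.7   0.3   1.84 -0.33  0.65 -0.42] F [-0.12  0.26 -1.29] w 0.0178 g 60.0
tool delta /0.1: [-0.3048  0.6582  0.7962]
```

Move above the rest, then settle and recheck before lowering.

carry_out(
  deltas=[
    [1,[-0.05,0.12,0],0],
    [1,[-0.11,0.24,0],0],
    [1,[-0.17,0.36,0],0],
    [1,[-0.22,0.48,0],0],
    [1,[-0.26,0.57,0],0],
    [1,[-0.29,0.63,0],0],
    [1,[-0.305,0.658,0],0],
    [1,[-0.305,0.658,0],0],
  ],
)

```text
time: 37.47
tcp_pos: [0.4986, -0.3295, 0.1811]
tcp_rot: [0.976, 0.217, -0.0, 0.0]
ft_force: [0.2, -0.9, -2.2]
gripper_width: 0.0172
grip_force: 60.0
```

```bash
python3 -c "
from h import *;to(.4987,-.3311,.0817)"
```

```text
t 37.47 p [ 0.4986 -0.3295  0.1811] yawY -64.94 j [ 0.34  0.74  0.3   1.72 -0.31  0.72 -0.34] F [ 0.2  -0.85 -2.18] w 0.0172 g 60.0
tool delta /0.1: [-0.0056  0.0143  0.9937]
```

carry_out(
  deltas=[
    [1,[-0.005,0.012,0.1],0],
    [1,[-0.005,0.012,0.22],0],
    [1,[-0.005,0.012,0.36],0],
    [1,[-0.005,0.012,0.5],0],
    [1,[-0.005,0.012,0.64],0],
    [1,[-0.005,0.012,0.76],0],
    [1,[-0.005,0.012,0.86],0],
    [1,[-0.005,0.012,0.91],0],
  ],
)

```text
time: 38.13
tcp_pos: [0.4985, -0.329, 0.0885]
tcp_rot: [0.976, 0.218, -0.001, -0.001]
ft_force: [-0.4, -0.4, -1.1]
gripper_width: 0.0172
grip_force: 60.0
```

carry_out(
  deltas=[
    [1,[0,0,0.01],0],
    [1,[0,0,0.02],0],
    [1,[0,0,0.03],0],
    [1,[0,0,0.04],0],
    [1,[0,0,0.05],0],
    [1,[0,0,0.06],0],
    [1,[0,0,0.06],0],
    [1,[0,0,0.06],0],
  ],
)

```text
time: 38.8
tcp_pos: [0.499, -0.33, 0.0843]
tcp_rot: [0.976, 0.218, 0.0, 0.0]
ft_force: [-0.9, 0.5, -1.6]
gripper_width: 0.0173
grip_force: 60.0
```

carry_out(
  deltas=[
    [1,[0,0,0.005],0],
    [1,[0,0,0.01],0],
    [1,[0,0,0.015],0],
    [1,[0,0,0.02],0],
    [1,[0,0,0.023],0],
    [1,[0,0,0.023],0],
    [1,[0,0,0.023],0],
    [1,[0,0,0.023],0],
  ],
)

```text
time: 39.47
tcp_pos: [0.4989, -0.33, 0.0819]
tcp_rot: [0.976, 0.217, 0.0, -0.0]
ft_force: [0.1, -0.1, -1.7]
gripper_width: 0.0175
grip_force: 60.0
```

```bash
python3 -c "
from h import *;st()"
```

```text
t 39.47 p [ 0.4989 -0.33    0.0819] yawY -64.88 j [ 0.38  0.89  0.23  1.78 -0.36  0.52 -0.29] F [ 0.14 -0.12 -1.65] w 0.0175 g 60.0
```

carry_out(
  deltas=[
    [1,[0,0,0.003],0],
    [1,[0,0,0.006],0],
    [1,[0,0,0.006],0],
    [1,[0,0,0.006],0],
    [1,[0,0,0.006],0],
    [1,[0,0,0.006],0],
    [1,[0,0,0.006],0],
    [1,[0,0,0.006],0],
  ],
)

```text
time: 40.13
tcp_pos: [0.499, -0.33, 0.0816]
tcp_rot: [0.976, 0.217, 0.0, 0.0]
ft_force: [-1.2, 1.5, 4.2]
gripper_width: 0.0173
grip_force: 60.0
```

It has seated on the rest walls. I release with a slow opening and then rise.

carry_out(
  deltas=[
    [0.75,[0,0,0],0],
    [0.7,[0,0,0],0],
    [0.6,[0,0,0],0],
    [0.5,[0,0,0],0],
    [0.4,[0,0,0],0],
    [0.3,[0,0,0],0],
    [0.2,[0,0,0],0],
    [0.2,[0,0,0],0],
  ],
)

```text
time: 40.8
tcp_pos: [0.4989, -0.33, 0.0812]
tcp_rot: [0.976, 0.217, -0.0, -0.0]
ft_force: [0.2, -0.1, -0.6]
gripper_width: 0.0644
grip_force: 0.0
```

carry_out(
  deltas=[
    [0.2,[0,0,-0.05],0],
    [0.2,[0,0,-0.15],0],
    [0.2,[0,0,-0.3],0],
    [0.2,[0,0,-0.45],0],
    [0.2,[0,0,-0.6],0],
    [0.2,[0,0,-0.75],0],
    [0.2,[0,0,-0.9],0],
    [0.2,[0,0,-1],0],
  ],
)

```text
time: 41.47
tcp_pos: [0.4995, -0.3305, 0.1837]
tcp_rot: [0.976, 0.217, 0.001, 0.001]
ft_force: [-0.3, -0.3, 1.1]
gripper_width: 0.0707
grip_force: 0.0
```

```bash
python3 -c "
from h import *;st()
crops('m10',[('side',345,300,80),('side',180,150,133)])"
```

```text
t 41.47 p [ 0.4995 -0.3305  0.1837] yawY -64.89 j [ 0.34  0.74  0.3   1.72 -0.31  0.72 -0.34] F [-0.31 -0.31  1.12] w 0.0707 g 0.0
```

View pics/m10.png

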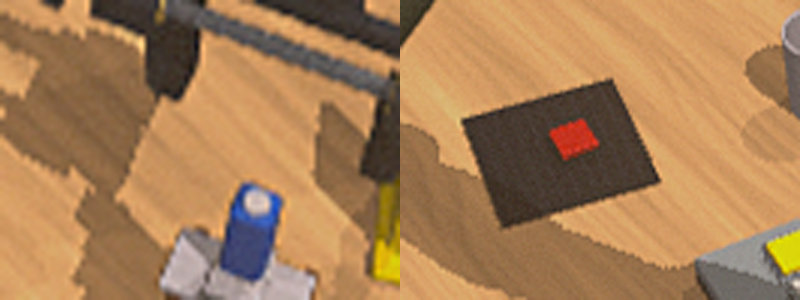

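The puller hangs upright in its rest (grip top at (257,203)), and the red cap stands on the mat at (573,139). I'm handing in.

```bash
python3 -c "
from station import bot
print(bot.sign_off())"
```

```text
the job is handed in; nothing more can be done
None
```

I pulled the red cap straight up off its key, set it upright on the mat, hung the puller back in its rest and handed the job in at about 41.5 s of the 72 s; no verdict came back.

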